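# Hang the vial bracket on the slotted channel and load the sample vial

### The arm

A 6-joint arm with a two-finger parallel gripper is mounted at the origin on a cart in front of the work surface, level with it; the furniture and walls round the work are solid. World frame = base frame: x ahead of the robot, y to its left, z up, the work surface at z = 0. Lengths are in m, angles in rad, forces in N, time in s.
With the tool pointing down it reaches from about 0.35 to 0.95 m from the base axis. Payload 17.4 kg.
Tool frame: the origin (TCP) lies at the very end of the fingers, on their centre line; the grasp point (between the pads) lies 19 mm behind it (bot.grip_depth is the distance from the TCP to the grasp point, in m); z points along the fingers, y is the line along which they close (so a half turn about z gives the same grasp; the last joint's range is limited). The gripper opens to 93 mm and grips with 3 to 60 N. Pads are 15 mm wide; open, the fingers measure 128 mm over their backs; the gripper's body (75 mm by 188 mm) begins 65 mm behind the grasp point.
Start: joints at [-1.258, 0.116, 1.442, -0, 1.584, -0.038], TCP at [0.232, -0.634, 0.219] pointing down, gripper open.
Joint ranges: [-2.83, 2.83], [-0.83, 2.19], [0.07, 2.5], [-1.14, 4.28], [0.01, 3], [-2.97, 2.97]. Speed limits (rad/s): [1.89, 1.89, 2.22, 3.14, 3.14, 3.14].

### API

Orientations are given as a rotation vector (axis times angle).
In Python, from rig import bot, eyes gives the robot as it stands. The module is installed in compiled form; this text tells all that it offers.
- The arm moves only by the tool move_arm, never from a script. Its argument "deltas" is a list that holds one entry, the list of rows, each a list of 6 numbers: the shift along the tool's x, y, z in mm, then the turn, a rotation vector about the tool's x, y, z in degrees. A call has 1 to 10 rows; each row is the pose to reach, as a shift and turn from the pose commanded when the call began, along the tool's axes at that moment; what a row does not reach only later rows make up. A row lasts 1/10 s, in which the tool goes at most 50 mm and 8.59 degrees, less where a joint would pass 70% of its speed; a pose out of reach is approached as far as the arm can. A call with a gripper value outside its range is refused whole. "grip" is the finger opening in mm, from 0 to 93, set as the call begins (left out, the last holds). The fingers move at their own pace and stop on an object; "grip_force" is the grip in N (left out, the last holds). Time passes only in rows, so rows that repeat a pose let the fingers close. It gives the time, the measured TCP pose, the force, the opening and the grip force at its end, in the units of the state.
- bot.observe(): the state, without advancing time (a new reading comes with each control period).
- eyes.capture(name): name is "scene" or "top" or "wrist"; returns a dict with "image" (420x560x3 uint8, blue, green, red), "depth" (420x560 float32, m along the optical axis (not along the pixel's ray), 0 where there is no reading), "vertical_fov" (degrees; the focal length in pixels is half the picture's height over the tangent of half this angle, whatever the lens; pixels are square), "cx", "cy" (the principal point, pixels), "R" (3x3) and "t" (3): a world point X has camera coordinates R X + t; the wrist camera has in their place "tool_from_camera" (4x4, takes a point from camera to tool coordinates, whose origin is the TCP and whose axes are the flange's). Camera axes: x right, y down, z forward; pixel columns grow to the right and rows downward; lengths in m; the calibration is good to about 2 mm. The wrist camera is an equidistant fisheye: a pixel r from the principal point sees the ray r / f radians off the axis. A picture is of the moment at which its call begins: read the wrist's pose just before it.
- bot.hand_in(): hands the job in; it is judged then, once.
The state is a dict: "t": time; "joint_positions": joint angles; "dq": joint speeds; "effort": joint torques, N m; "eef_pos": TCP position; "eef_rot": TCP orientation; "wrist_force": force on the tool from outside, world axes, zero at the start; "torque": the same for the moment, N m; "finger_gap": opening from 0.0 (shut) to 1.0 (fully open); "grasp_force": force on a finger pad.
Only numpy, scipy, OpenCV 4.12 (cv2) and the standard library are available. Lean on these libraries where they do the work, as an engineer would, in place of code of your own. Each camera call takes 0.05 s, during which the arm holds its last target. There are 200 camera calls.

### The job

Hang the blue vial bracket on the stand: feel for the upper two slots of the white channel with a light touch, without forcing, press the two hook tabs in against the spring lock, then push the bracket down until it is fully home and the lock has snapped out over the tab. Then lower the white-capped sample vial from the front of the bench gently into the bracket's cup until it stands upright on its floor, and only then let go, leaving the other things on the bench where they are.

Things in the scene. Friction and masses are not known exactly. Their poses are not given: they have to be found in the camera images.
- stand: Fixed stand: grey foot 112x160x8 mm, two aluminium posts 176 mm tall, two cross rails; a white slotted channel (56 mm wide, z 30 to 189 mm, 4 mm thick front plate) stands upright before them. z up, x horizontal INTO the channel (the tabs go in along +x), y left seen along x. Origin on the bench, x at the channel's front face, y where the slots would be with the channel slid fully right.
- slots (a point): Point on the channel's front plane, over the stand's origin, at the height (153 mm) of the upper slot's lower edge; axes as the stand's. Three upright slots 6 mm wide, 25 mm tall, lower edges at z 53, 103, 153 mm. The channel was clamped by hand 3 to 23 mm to the left (+y) of this point, unmeasured: find the slots by touch or sight. The clamp holds against 100 N.
- home (a point): Where the bracket's origin would be when home with the channel slid fully right (z 85 mm, on the channel's front plane, axes as the stand's); in truth it lies 3 to 23 mm further along +y. The tabs enter the slots when the bracket is 8 to 13 mm higher than home (best 10.5); pressed in fully, push it straight down. 5 N shows the face; stop at 10 to 15 N; over 60 N does damage.
- bracket: Loose blue bracket, 0.24 to 0.39 kg, standing on its shelf. Origin: underside of the shelf, rear face of the back plate; z up, x to the rear, the way the tabs point. Shelf to x -122 mm, 60 wide (y), 5 thick; back plate 26 wide, 86 tall, 4 thick; a 4 mm web along the middle with a black grip on top; a white cup on the front. Its weight alone may not carry it home past the lock.
- tabs (a point): Tip of the upper hook tab, mid-height, in the bracket's frame x 9.5, y 0, z 70 mm. Two steel tabs stick out 9.5 mm behind the back plate, 4 mm thick (y), 20 mm tall: z 60 to 80 and 10 to 30 mm. The upper 12 mm is the neck, which rests on the slot's lower edge when home; behind it a 4 mm lip turns down 8 mm, leaving a gap of 5.5 mm to the back plate.
- grip (a point): Centre of the bracket's black grip, at x -47, y 0, z 62 mm in the bracket's frame, axes as the bracket's. The grip is 12 mm thick (y), 46 mm long (x) and 32 mm tall (z); take it from above, fingers closing along y. A control cabinet hangs over the bench behind the stand: once let go, draw the hand back along -x, over the cup, before rising.
- cup (a point): Centre of the floor of the bracket's white cup, at x -99, y 0, z 5 mm in the bracket's frame; z up. The cup is 41 mm outside, 34.6 mm inside and 16 mm deep: hold the vial above its middle so that the fingertips stay clear of the rim.
- lock (a joint): Travel (m) of the brass spring lock behind the upper slot: 0 = sprung out, about 0.0055 when the upper tab is pressed fully in and holds it back (3.5 N at first, 6 N then). It starts to move when the tab is 4 to 5 mm in. When the bracket comes within 2 mm of home it snaps out over the tab and reads 0 again.
- vial3: Sample vial with a white cap, loose, standing upright: 28 mm diameter, 60 mm tall, cap 24 mm diameter and 14 mm tall, 22 g. Origin at the centre of its base, z up. To be stood in the cup. It and the dark amber vial stand side by side along the world's y, 45 mm or more apart, so fingers closing along the world's x pass clear.
- vial0: Dark amber vial with a black cap, 28 x 60 mm, origin at its base. Leave it.
- vial1: Light tan vial with a black cap, 28 x 60 mm, far left, origin at its base. Leave it.
- feed_jar: Jar with a white lid, 67 mm diameter, 88 mm tall, far left, origin at its base. Leave it. The tall round extractor and its feeder (y 0.08 to 0.4 m, x over 0.48 m) stand between it and the work: swing the arm round in front of them, drawn in.
- tape_roll: Yellow roll of tape, 82 mm diameter, 19 mm thick, behind and left of the stand, origin at its base. Leave it.
Not all that is in view belongs to the job. Leave any yellow look-alike of the vial3 alone.

How it is judged:
By the outcome, as a careful person would: the job done as asked, in the order asked, and still so for the second after the job is handed in, with the robot touching nothing.
It also fails if it takes over 64 s, if anything falls off the work surface, if the arm or the gripper's body presses on something with over 40 N, if the wrist force passes 120 N, or if a joint passes its speed limit or range.

## Working session

There is one attempt and no reset: what is moved stays moved. The work goes in short steps, Python scripts to look and compute and a tool call to move; the robot and the scene stay as the last step left them, time stands still between calls to the robot, and variables do not carry over. Pictures are saved under pics/ and viewed, at most 12 in all, crops included, and the job is handed in when it is done.

Besides the shell and the picture viewer there is one more tool, called after ">>>" by a JSON object that holds its "name" and its "arguments", one argument or row to a line. move_arm: Moves the arm, as the interface text tells. Its arguments: {"type":"object","properties":{"deltas":{"type":"array"},"grip":{"type":"number"},"grip_force":{"type":"number"}},"required":["deltas"]}

```bash
mkdir -p pics
cat > h.py <<'E'
import numpy as np, cv2
from rig import bot, eyes
from scipy.spatial.transform import Rotation as Ro
def cap(n):
    s=bot.observe(); c=eyes.capture(n); c['s']=s
    c['f']=c['image'].shape[0]/2/np.tan(np.radians(c['vertical_fov']/2)); return c
def pts(c):  # world points per pixel (pinhole)
    d=c['depth']; v,u=np.mgrid[:d.shape[0],:d.shape[1]]
    P=np.stack([(u-c['cx'])/c['f']*d,(v-c['cy'])/c['f']*d,d],-1)
    W=(P-np.array(c['t']))@np.array(c['R']); W[d==0]=np.nan; return W
def st():
    s=bot.observe(); print({k:np.round(s[k],4).tolist() for k in ('t','eef_pos','eef_rot','wrist_force','torque','finger_gap','grasp_force','joint_positions')})
    print(np.round(Ro.from_rotvec(s['eef_rot']).as_matrix(),3).tolist())
E
python3 - <<'E'
from h import *
for n in('scene','top'):
    c=cap(n); cv2.imwrite(f'pics/{n}0.png',c['image']); W=pts(c); np.savez(f'/tmp/{n}.npz',W=W,im=c['image'],R=c['R'],t=c['t'],f=c['f'],cx=c['cx'],cy=c['cy'])
    print(n,c['f'],-np.array(c['R']).T@c['t'],np.isfinite(W).mean())
st()
E
```

```text
scene 381.16830713773106 [-0.07945172  0.43936024  0.6722713 ] 0.9960459183673469
top 518.1845553766536 [0.287408   0.06222292 1.58033714] 0.9958375850340137
{'t': 0.1, 'eef_pos': [0.2319, -0.6337, 0.218], 'eef_rot': [-3.0924, -0.5479, 0.0003], 'wrist_force': [-0.8772, 0.3376, 0.168], 'torque': [0.0325, -0.0466, -0.0025], 'finger_gap': 1.0028, 'grasp_force': 0.0, 'joint_positions': [-1.2578, 0.1164, 1.4422, -0.0, 1.584, -0.0378]}
[[0.939, 0.344, -0.0], [0.344, -0.939, 0.001], [0.0, -0.001, -1.0]]
```

View pics/scene0.png

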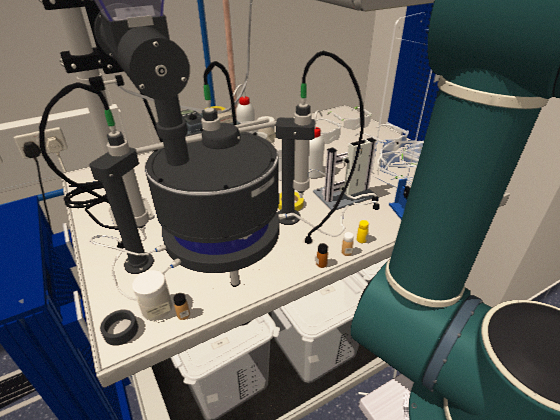

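View pics/top0.png

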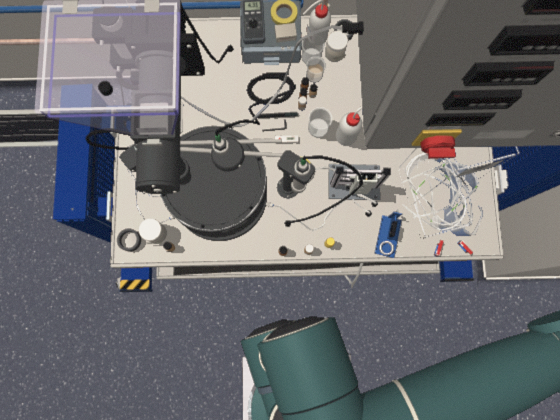

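The scene view shows the stand near (350,170) and vials at (322,255), (348,243) and yellow (363,232). In the top view the bracket is at (388,238), the stand at (360,182), and the white-capped vial at (309,250). I'll zoom in next.

Run:
```python
import cv2,numpy as np
a=cv2.imread('pics/scene0.png')[125:275,295:435]; b=cv2.imread('pics/top0.png')[150:270,270:420]
a=cv2.resize(a,(400,428),interpolation=2);b=cv2.resize(b,(400,320),interpolation=2)
o=np.zeros((428,800,3),np.uint8);o[:,:400]=a;o[:320,400:]=b;cv2.imwrite('pics/z1.png',o)
```

```text
(no output)
```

View pics/z1.png

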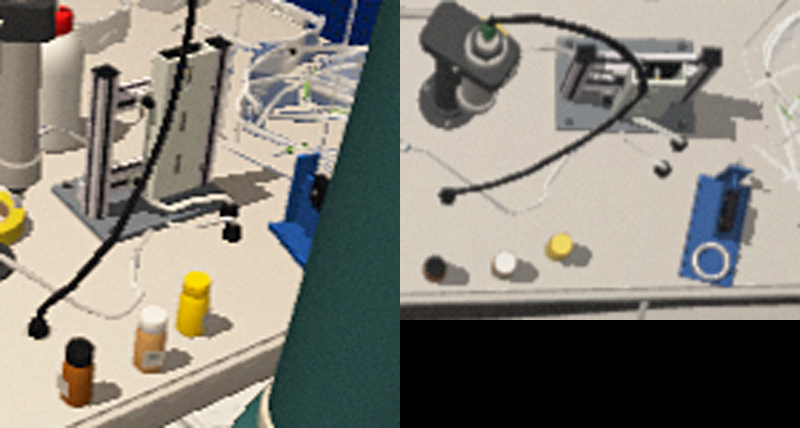

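Channel faces the robot, with three slots visible, and the bracket stands at right with its tabs pointing away. A black cable arcs nearby. Next I measure these from depth.

```bash
cat > m.py <<'E'
import numpy as np,cv2
S=np.load('/tmp/scene.npz');T=np.load('/tmp/top.npz')
def pr(n,a): print(n,np.round(a,4).tolist())
W=T['W'];im=T['im'];hsv=cv2.cvtColor(im,cv2.COLOR_BGR2HSV)
# bracket
box=np.zeros(im.shape[:2],bool);box[205:265,370:412]=1
blue=box&(hsv[...,0]>95)&(hsv[...,0]<130)&(hsv[...,1]>120)
for lo,hi in((-.02,.02),(.03,.075),(.076,.1)):
    m=blue&(W[...,2]>lo)&(W[...,2]<hi);p=W[m];print('blue',lo,hi,m.sum(),np.round(np.median(p,0),4) if m.sum() else '')
    if m.sum()>3: pr('rect',np.array(cv2.boxPoints(cv2.minAreaRect(p[:,:2].astype(np.float32)*1000))))
# whole bracket incl cup: white ring
ring=box&(hsv[...,1]<60)&(W[...,2]>.012)&(W[...,2]<.05);p=W[ring]
ring[:225]=0;p=W[ring];pr('ring n',ring.sum());pr('ring rect',[*cv2.minEnclosingCircle(p[:,:2].astype(np.float32)*1000)[0],cv2.minEnclosingCircle(p[:,:2].astype(np.float32)*1000)[1]])
gr=box&(W[...,2]>.065)&(W[...,2]<.09)&(hsv[...,2]<70);p=W[gr];pr('grip n',gr.sum());pr('grip rect',np.array(cv2.boxPoints(cv2.minAreaRect(p[:,:2].astype(np.float32)*1000))));pr('gm',p.mean(0))
# vials
for n,(u,v) in dict(amber=(283,251),white=(309,250),yel=(330,242)).items():
    q=W[v-9:v+10,u-9:u+10].reshape(-1,3);q=q[q[:,2]>.052];pr(n,[*q.mean(0),len(q)]);pr('  ext',np.ptp(q,axis=0))
# cable height (black) in top
cb=(hsv[...,2]<60)&(W[...,2]>.03);cb[:150]=0;cb[235:]=0;cb[:,:285]=0;cb[:,368:]=0
p=W[cb]; idx=np.argsort(p[:,1]);pr('cable',p[idx][::12])
# channel in scene
W=S['W'];im=S['im']
pr('scene rows',[W[v,u] for v,u in((160,352),(175,352),(190,352),(160,360),(175,365),(150,365))])
for n,(u,v) in dict(amber=(322,262),white=(348,250),yel=(363,237)).items(): pr(n,W[v,u])
E
python3 m.py
```

```text
blue -0.02 0.02 448 [ 0.4979 -0.2862  0.005 ]
rect [[429.92059326171875, -301.7345886230469], [544.9063720703125, -331.73309326171875], [559.0302124023438, -277.595703125], [444.0444030761719, -247.59719848632812]]
blue 0.03 0.075 41 [ 0.546  -0.3002  0.0562]
rect [[486.39898681640625, -287.37139892578125], [550.2678833007812, -312.76629638671875], [556.1119995117188, -298.0682067871094], [492.24310302734375, -272.6733093261719]]
blue 0.076 0.1 6 [ 0.5513 -0.3009  0.0839]
rect [[547.5969848632812, -312.0054931640625], [549.2498168945312, -312.5306091308594], [554.3477172851562, -296.4820861816406], [552.6948852539062, -295.9570007324219]]
ring n 57
ring rect [470.233, -270.0191, 32.8615]
grip n 74
grip rect [[486.04620361328125, -292.7395935058594], [528.4826049804688, -303.8988037109375], [531.8776245117188, -290.9888000488281], [489.4410095214844, -279.82958984375]]
gm [0.5085, -0.291, 0.0762]
amber [0.4555, 0.0342, 0.0603, 54.0]
  ext [0.0215, 0.0208, 0.0167]
white [0.4589, -0.0435, 0.0592, 54.0]
  ext [0.0222, 0.0235, 0.0162]
yel [0.4777, -0.1069, 0.0595, 51.0]
  ext [0.0237, 0.0
[... 726 characters left out ...]
0.0465, 0.4508], [0.6224, -0.0335, 0.4436], [0.6033, -0.0245, 0.2726], [0.6253, -0.0181, 0.4353], [0.6292, -0.0144, 0.4222], [0.6097, -0.0083, 0.291], [0.618, 0.0013, 0.2802], [0.6388, 0.0069, 0.0527], [0.5411, 0.0092, 0.0324], [0.6403, 0.0115, 0.1113], [0.6402, 0.0138, 0.0866], [0.6392, 0.0161, 0.176], [0.6407, 0.0179, 0.1348], [0.6299, 0.0193, 0.2871], [0.6414, 0.0215, 0.1676], [0.6431, 0.0226, 0.0881], [0.6439, 0.0247, 0.1921]]
scene rows [[0.6243, -0.1724, 0.1472], [0.5825, -0.1421, 0.1311], [0.6244, -0.1858, 0.0433], [0.6249, -0.2017, 0.1385], [0.6247, -0.2282, 0.0812], [0.6222, -0.2126, 0.168]]
amber [0.4435, 0.0407, 0.0192]
white [0.4456, -0.0381, 0.0198]
yel [0.4667, -0.1024, 0.0182]
```

Run:
```python
import numpy as np,cv2
S=np.load('/tmp/scene.npz');W=S['W'];im=S['im'];g=cv2.cvtColor(im,cv2.COLOR_BGR2GRAY)
b=np.zeros(g.shape,bool);b[130:205,335:385]=1
m=b&(np.abs(W[...,0]-.6243)<.012)&(W[...,1]<-.155)&(W[...,1]>-.245)&(W[...,2]>.03)&(W[...,2]<.19)
p=W[m]
for _ in range(3):
    A=np.c_[p[:,1:],np.ones(len(p))];k=np.linalg.lstsq(A,p[:,0],rcond=None)[0];r=p[:,0]-A@k;p=p[np.abs(r)<.003]
print('plane x=a*y+b*z+c',k,len(p),r.std(), 'y range',np.percentile(p[:,1],[1,99]),'z',np.percentile(p[:,2],[1,99]))
C=-S['R'].T@S['t'];f=S['f']
# rectify: sample plane on 1mm grid
ys=np.arange(-.25,-.14,.0005);zs=np.arange(.2,.02,-.0005);Y,Z=np.meshgrid(ys[::-1],zs);X=k[0]*Y+k[1]*Z+k[2]
Q=np.stack([X,Y,Z],-1)@S['R'].T+S['t'];u=Q[...,0]/Q[...,2]*f+S['cx'];v=Q[...,1]/Q[...,2]*f+S['cy']
r=cv2.remap(im,u.astype(np.float32),v.astype(np.float32),cv2.INTER_LINEAR)
cv2.imwrite('pics/rect.png',cv2.resize(r,None,fx=1.6,fy=1.6))
gg=cv2.cvtColor(r,cv2.COLOR_BGR2GRAY).astype(int)
for z0 in(.0655,.1155,.1655):
    i=int((.2-z0)/.0005);row=gg[i-14:i+15].mean(0);print(z0,[(round(ys[::-1][j]*1e3),int(row[j])) for j in range(0,len(row),6)])
```

```text
plane x=a*y+b*z+c [0.05791225 0.00355058 0.63619485] 620 0.0012712792017350054 y range [-0.23008337 -0.17320616] z [0.03151893 0.18768775]
0.0655 [(-140, 87), (-143, 109), (-146, 111), (-149, 87), (-152, 87), (-155, 85), (-158, 64), (-161, 32), (-164, 27), (-167, 68), (-170, 127), (-173, 155), (-176, 136), (-179, 132), (-182, 132), (-185, 132), (-188, 132), (-191, 133), (-194, 125), (-197, 99), (-200, 74), (-203, 104), (-206, 129), (-209, 133), (-212, 131), (-215, 132), (-218, 131), (-221, 131), (-224, 131), (-227, 130), (-230, 123), (-233, 96), (-236, 37), (-240, 54), (-242, 109), (-246, 158), (-248, 193)]
0.1155 [(-140, 212), (-143, 212), (-146, 212), (-149, 213), (-152, 208), (-155, 178), (-158, 121), (-161, 137), (-164, 170), (-167, 173), (-170, 159), (-173, 95), (-176, 29), (-179, 17), (-182, 34), (-185, 76), (-188, 120), (-191, 135), (-194, 128), (-197, 101), (-200, 75), (-203, 103), (-206, 130), (-209, 133), (-212, 131), (-215, 131), (-218, 130), (-221, 129), (-224, 130), (-227, 131), (-230, 122), (-233, 89), (-236, 38), (-240, 51), (-242, 103), (-246, 142), (-248, 172)]
0.1655 [(-140, 152), (-143, 170), (-146, 179), (-149, 167), (-152, 164), (-155, 158), (-158, 178), (-161, 175), (-164, 174), (-167, 176), (-170, 172), (-173, 158), (-176, 140), (-179, 126), (-182, 92), (-185, 20), (-188, 12), (-191, 34), (-194, 90), (-197, 110), (-200, 86), (-203, 105), (-206, 129), (-209, 132), (-212, 131), (-215, 131), (-218, 130), (-221, 132), (-224, 133), (-227, 131), (-230, 123), (-233, 98), (-236, 47), (-240, 43), (-242, 97), (-246, 141), (-248, 151)]
```

View pics/rect.png

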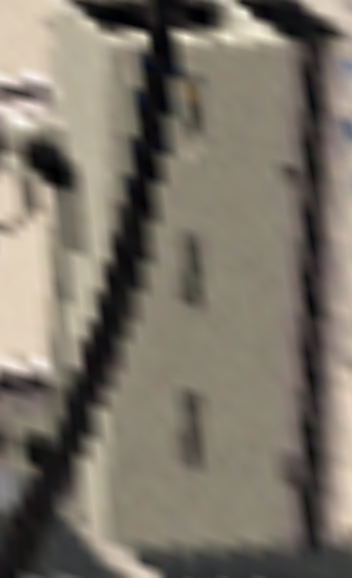

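The rectified channel face shows the slots at y ≈ -0.200 (columns ≈190), with the cable hanging in front of the left edge. I'll tilt the hand back about 30° so its body clears the cable.

```bash
cat >> h.py <<'E'
def Rt(yaw,tilt):
    y,t=np.radians([yaw,tilt]); h=np.array([np.cos(y),np.sin(y),0]);up=np.array([0,0,1.])
    z=h*np.sin(t)-up*np.cos(t); x=h*np.cos(t)+up*np.sin(t); return np.stack([x,np.cross(z,x),z],1)
def go(g,yaw,tilt,name=''):   # g: wanted grasp point
    s=bot.observe();R0=Ro.from_rotvec(s['eef_rot']).as_matrix();R=Rt(yaw,tilt)
    p=np.array(g)+R[:,2]*bot.grip_depth
    print(name,np.round(R0.T@(p-s['eef_pos'])*1000,1).tolist(),np.round(np.degrees(Ro.from_matrix(R0.T@R).as_rotvec()),2).tolist())
E
python3 - <<'E'
from h import *
st(); print(bot.grip_depth)
go([.5085,-.2923,.142],-14.6,30,'pre')
T=np.load('/tmp/top.npz');W=T['W']
m=(np.abs(W[...,2]-.008)<.0035);m[:158]=0;m[204:]=0;m[:,:322]=0;m[:,395:]=0
h=cv2.cvtColor(T['im'],cv2.COLOR_BGR2HSV);m&=(h[...,2]<150)
n,l,s_,c=cv2.connectedComponentsWithStats(m.astype(np.uint8));
i=1+s_[1:,4].argmax();p=W[l==i];print(s_[i],cv2.minAreaRect(p[:,:2].astype(np.float32)*1000))
E
```

```text
{'t': 0.1, 'eef_pos': [0.2319, -0.6337, 0.218], 'eef_rot': [-3.0924, -0.5479, 0.0003], 'wrist_force': [-0.8772, 0.3376, 0.168], 'torque': [0.0325, -0.0466, -0.0025], 'finger_gap': 1.0028, 'grasp_force': 0.0, 'joint_positions': [-1.2578, 0.1164, 1.4422, -0.0, 1.584, -0.0378]}
[[0.939, 0.344, -0.0], [0.344, -0.939, 0.001], [0.0, -0.001, -1.0]]
0.0188
pre [384.8, -220.1, 92.5] [-9.14, 29.09, 33.87]
[329 181  20  18 155] ((643.5333862304688, -145.13687133789062), (59.095279693603516, 54.31382369995117), 87.09306335449219)
```

>>> {"name": "move_arm", "arguments": {
  "deltas": [
    [[385, -220, 92, -9.1, 29.1, 33.9], [385, -220, 92, -9.1, 29.1, 33.9], [385, -220, 92, -9.1, 29.1, 33.9], [385, -220, 92, -9.1, 29.1, 33.9], [385, -220, 92, -9.1, 29.1, 33.9], [385, -220, 92, -9.1, 29.1, 33.9], [385, -220, 92, -9.1, 29.1, 33.9], [385, -220, 92, -9.1, 29.1, 33.9], [385, -220, 92, -9.1, 29.1, 33.9], [385, -220, 92, -9.1, 29.1, 33.9]]
  ],
  "grip": 70
}}

```text
t: 1.1
eef_pos: [0.52, -0.2902, 0.125]
eef_rot: [2.952, -0.371, 0.79]
wrist_force: [-0.2, -0.0, 0.3]
finger_gap: 0.75
grasp_force: 0.0
```

Run:
```python
from h import *
st(); go([.5085,-.2923,.142],-14.6,30,'pre'); go([.5085,-.2923,.063],-14.6,30,'grasp')
c=cap('wrist');cv2.imwrite('pics/w1.png',c['image']);print(np.round(c['tool_from_camera'],3),c['f'],c['vertical_fov'],c['cx'],c['cy'])
st()
```

```text
{'t': 1.1, 'eef_pos': [0.52, -0.2902, 0.125], 'eef_rot': [2.9522, -0.3712, 0.7898], 'wrist_force': [-0.247, -0.0403, 0.2521], 'torque': [0.137, 0.2311, -0.0474], 'finger_gap': 0.7499, 'grasp_force': 0.0, 'joint_positions': [-0.6522, -0.3245, 2.0673, 0.2483, 0.9268, 1.067]}
[[0.839, -0.247, 0.484], [-0.215, -0.969, -0.122], [0.499, -0.001, -0.866]]
pre [-0.7, 4.9, -1.2] [-0.21, 0.05, 0.21]
grasp [-40.1, 5.0, 67.2] [-0.21, 0.05, 0.21]
[[-0.    -0.971 -0.241  0.067]
 [ 1.    -0.    -0.    -0.001]
 [ 0.    -0.241  0.971 -0.166]
 [ 0.     0.     0.     1.   ]] 325.19226210127806 65.70646984690485 281.92959477829606 208.08641832398604
{'t': 1.15, 'eef_pos': [0.5191, -0.2919, 0.1256], 'eef_rot': [2.9512, -0.3717, 0.7898], 'wrist_force': [-0.3993, -0.6923, -0.2696], 'torque': [0.108, 0.2682, 0.005], 'finger_gap': 0.7519, 'grasp_force': 0.0, 'joint_positions': [-0.6558, -0.3246, 2.0664, 0.2491, 0.928, 1.0638]}
[[0.839, -0.248, 0.484], [-0.215, -0.969, -0.123], [0.499, -0.001, -0.866]]
```

View pics/w1.png

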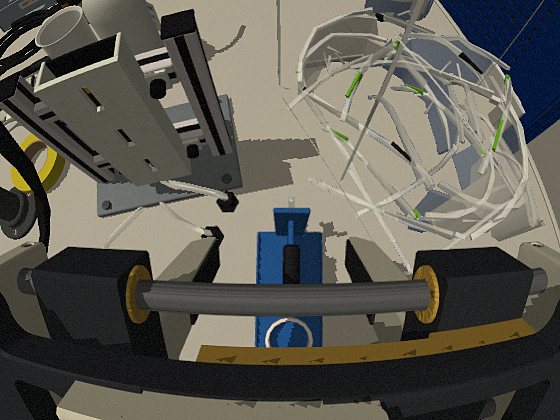

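The wrist view shows the grip at (290,265) between the open fingers, aligned. The three slots are visible at (92,97), (123,135) and (150,165). I'll measure the grip, slots and face from this view.

```bash
cat >> h.py <<'E'
def wpts(c):
    d=c['depth'];v,u=np.mgrid[:d.shape[0],:d.shape[1]];du,dv=u-c['cx'],v-c['cy'];r=np.hypot(du,dv)+1e-9;t=np.tan(r/c['f'])
    P=np.stack([du/r*t*d,dv/r*t*d,d,np.ones_like(d)],-1)@np.array(c['tool_from_camera']).T
    s=c['s'];W=P[...,:3]@Ro.from_rotvec(s['eef_rot']).as_matrix().T+s['eef_pos'];W[d==0]=np.nan;return W
E
python3 - <<'E'
from h import *
st();c=cap('wrist');W=wpts(c);im=c['image'];hsv=cv2.cvtColor(im,cv2.COLOR_BGR2HSV);np.savez('/tmp/w2.npz',W=W,im=im)
m=(hsv[...,2]<60)&(W[...,2]>.066)&(W[...,2]<.09);m[:,:260]=0;m[:,330:]=0;m[:235]=0;m[290:]=0
p=W[m];print('grip',m.sum(),p.mean(0),cv2.minAreaRect(p[:,:2].astype(np.float32)*1000))
m=(hsv[...,0]>95)&(hsv[...,0]<130)&(hsv[...,1]>100)&(W[...,2]<.012)&(W[...,2]>-.01);m[:200]=0;m[:,:250]=0;m[:,330:]=0
p=W[m];print('shelf',m.sum(),np.median(p[:,2]),cv2.minAreaRect(p[:,:2].astype(np.float32)*1000))
b=np.zeros(m.shape,bool);b[40:190,40:190]=1
m=b&(np.abs(W[...,0]-.624)<.012)&(W[...,1]<-.17)&(W[...,1]>-.235)&(W[...,2]>.03)&(W[...,2]<.188);p=W[m]
for _ in range(4):
    A=np.c_[p[:,1:],np.ones(len(p))];k=np.linalg.lstsq(A,p[:,0],rcond=None)[0];r=p[:,0]-A@k;p=p[np.abs(r)<.003]
print('plane',k,len(p),r.std(),np.percentile(p[:,1:],[1,99],axis=0))
# slots: pixels in the face region whose depth lies behind plane, or dark
g=hsv[...,2]
for (u,v) in((92,97),(123,135),(150,165)):
    s=np.s_[v-12:v+13,u-12:u+13];q=g[s];t=(q.min()+np.median(q))/2;mm=q<t
    n,l,stt,cc=cv2.connectedComponentsWithStats(mm.astype(np.uint8));i=l[12,12] or 1+stt[1:,4].argmax();uv=np.argwhere(l==i)+[v-12,u-12]
    # cast rays to plane
    O=np.r_[np.array(c['tool_from_camera'])[:3,3]];Rw=Ro.from_rotvec(c['s']['eef_rot']).as_matrix();Ow=Rw@O+c['s']['eef_pos']
    du,dv=uv[:,1]-c['cx'],uv[:,0]-c['cy'];rr=np.hypot(du,dv);th=rr/c['f'];D=np.stack([np.sin(th)*du/rr,np.sin(th)*dv/rr,np.cos(th)],-1)@np.array(c['tool_from_camera'])[:3,:3].T@Rw.T
    nn=np.array([1,-k[0],-k[1]]);tt=(k[2]-Ow@nn)/(D@nn);X=Ow+D*tt[:,None];print('slot',len(X),X.mean(0),np.ptp(X,axis=0),X[:,2].min())
go([.5085,-.2923,.142],-14.6,30,'pre'); go([.5085,-.2923,.063],-14.6,30,'grasp')
E
```

```text
{'t': 1.15, 'eef_pos': [0.5191, -0.2919, 0.1256], 'eef_rot': [2.9512, -0.3717, 0.7898], 'wrist_force': [-0.3993, -0.6923, -0.2696], 'torque': [0.108, 0.2682, 0.005], 'finger_gap': 0.7519, 'grasp_force': 0.0, 'joint_positions': [-0.6558, -0.3246, 2.0664, 0.2491, 0.928, 1.0638]}
[[0.839, -0.248, 0.484], [-0.215, -0.969, -0.123], [0.499, -0.001, -0.866]]
grip 657 [ 0.51799836 -0.29530564  0.07774293] ((518.6647338867188, -295.4480895996094), (11.271689414978027, 27.944358825683594), 75.52040100097656)
shelf 4206 0.00523548211532944 ((503.47760009765625, -291.37835693359375), (59.874149322509766, 106.18229675292969), 75.38325500488281)
plane [ 0.04377647 -0.00087533  0.63495751] 8990 0.0006143994088181889 [[-0.22975807  0.03368006]
 [-0.17422674  0.18712574]]
slot 73 [ 0.62593757 -0.20272101  0.16625889] [0.00012914 0.00287103 0.01978468] 0.15824868479365006
slot 56 [ 0.62596845 -0.20296465  0.11879484] [0.00013491 0.00305454 0.01805378] 0.10957418760247475
slot 13 [ 0.62601007 -0.20290783  0.07408826] [9.84757189e-05 2.35776554e-03 6.21803591e-03] 0.07110213783017891
pre [-0.6, 1.2, 0.1] [-0.08, 0.01, 0.13]
grasp [-40.1, 1.2, 68.5] [-0.08, 0.01, 0.13]
```

>>> {"name": "move_arm", "arguments": {
  "deltas": [
    [[-20, 2, 34, 0, 0, 0], [-39.4, 2, 69, 0, 0, 0], [-39.4, 2, 69, 0, 0, 0], [-39.4, 2, 69, 0, 0, 0]]
  ]
}}

```text
t: 1.6
eef_pos: [0.5173, -0.2982, 0.048]
eef_rot: [2.948, -0.38, 0.79]
wrist_force: [0.0, -0.1, 1.1]
finger_gap: 0.752
grasp_force: 0.0
```

>>> {"name": "move_arm", "arguments": {
  "deltas": [
    [[0, 0, 0, 0, 0, 0], [0, 0, 0, 0, 0, 0], [0, 0, 0, 0, 0, 0], [0, 0, 0, 0, 0, 0], [0, 0, 0, 0, 0, 0], [0, 0, 0, 0, 0, 0]]
  ],
  "grip": 0,
  "grip_force": 40
}}

```text
t: 2.2
eef_pos: [0.5179, -0.297, 0.0473]
eef_rot: [2.948, -0.378, 0.791]
wrist_force: [-0.6, 0.7, 0.3]
finger_gap: 0.284
grasp_force: 0.0
```

Run:
```python
from h import *
st(); go([.5090,-.2928,.063],-14.6,30,'grasp')
```

```text
{'t': 2.2, 'eef_pos': [0.5179, -0.297, 0.0473], 'eef_rot': [2.9481, -0.3777, 0.7911], 'wrist_force': [-0.5921, 0.6929, 0.2511], 'torque': [0.1455, 0.2493, -0.0242], 'finger_gap': 0.284, 'grasp_force': 0.0, 'joint_positions': [-0.665, -0.2417, 2.1369, 0.2877, 0.7797, 1.0034]}
[[0.838, -0.252, 0.484], [-0.218, -0.968, -0.126], [0.501, 0.0, -0.866]]
grasp [-0.5, -1.8, 0.4] [0.01, -0.04, 0.0]
```

>>> {"name": "move_arm", "arguments": {
  "deltas": [
    [[0, -1.5, 0, 0, 0, 0], [0, -1.5, 0, 0, 0, 0], [0, -1.5, 0, 0, 0, 0], [0, -1.5, 0, 0, 0, 0], [0, -1.5, 0, 0, 0, 0], [0, -1.5, 0, 0, 0, 0]]
  ]
}}

```text
t: 2.8
eef_pos: [0.5181, -0.2954, 0.047]
eef_rot: [2.949, -0.378, 0.79]
wrist_force: [-0.6, 1.3, -1.5]
finger_gap: 0.127
grasp_force: 40.0
```

Run:
```python
from h import *
st(); go([.5090,-.2928,.103],-14.6,30,'lift')
```

```text
{'t': 2.8, 'eef_pos': [0.5181, -0.2954, 0.047], 'eef_rot': [2.9485, -0.3779, 0.7904], 'wrist_force': [-0.6126, 1.2864, -1.4605], 'torque': [0.3208, 0.3272, 0.0706], 'finger_gap': 0.1271, 'grasp_force': 39.9977, 'joint_positions': [-0.662, -0.2428, 2.1382, 0.2859, 0.7792, 1.0074]}
[[0.838, -0.252, 0.484], [-0.218, -0.968, -0.126], [0.5, -0.0, -0.866]]
lift [19.8, -0.3, -34.4] [-0.01, -0.01, -0.01]
```

>>> {"name": "move_arm", "arguments": {
  "deltas": [
    [[5, 0, -8.7, 0, 0, 0], [15, 0, -26, 0, 0, 0], [30, 0, -52, 0, 0, 0], [45, 0, -78, 0, 0, 0], [48, 0, -83, 0, 0, 0], [48, 0, -83, 0, 0, 0], [48, 0, -83, 0, 0, 0]]
  ]
}}

```text
t: 3.5
eef_pos: [0.5177, -0.2952, 0.1414]
eef_rot: [2.949, -0.378, 0.789]
wrist_force: [-0.1, -0.8, -3.3]
finger_gap: 0.128
grasp_force: 40.0
```

```bash
cat >> h.py <<'E'
def place(ox,oy,oz,yaw,name='',gx=-.047,gz=.0633,tilt=30):  # bracket origin target
    y=np.radians(yaw);go([ox+gx*np.cos(y),oy+gx*np.sin(y),oz+gz],yaw,tilt,name)
E
python3 - <<'E'
from h import *
st(); place(.588,-.2013+.0018,.0955,-2.8,'pre')
c=cap('scene');cv2.imwrite('pics/s3.png',c['image'])
E
```

```text
{'t': 3.5, 'eef_pos': [0.5177, -0.2952, 0.1414], 'eef_rot': [2.9495, -0.3782, 0.7886], 'wrist_force': [-0.1055, -0.7858, -3.323], 'torque': [0.1814, 0.5465, 0.0013], 'finger_gap': 0.1276, 'grasp_force': 39.9986, 'joint_positions': [-0.662, -0.3351, 2.0478, 0.2446, 0.957, 1.0707]}
[[0.839, -0.252, 0.483], [-0.219, -0.968, -0.125], [0.499, -0.001, -0.867]]
pre [6.6, -102.7, 2.6] [5.87, 0.06, -10.24]
```

>>> {"name": "move_arm", "arguments": {
  "deltas": [
    [[1, -25, 0.5, 1.5, 0, -2.5], [3, -50, 1, 3, 0, -5], [5, -75, 2, 4.5, 0, -7.5], [6.6, -102.7, 2.6, 5.9, 0.1, -10.2], [6.6, -102.7, 2.6, 5.9, 0.1, -10.2], [6.6, -102.7, 2.6, 5.9, 0.1, -10.2], [6.6, -102.7, 2.6, 5.9, 0.1, -10.2], [6.6, -102.7, 2.6, 5.9, 0.1, -10.2]]
  ]
}}

```text
t: 4.35
eef_pos: [0.5506, -0.1986, 0.1437]
eef_rot: [3.02, -0.076, 0.812]
wrist_force: [0.0, 0.5, -3.2]
finger_gap: 0.128
grasp_force: 40.0
```

Run:
```python
from h import *
st(); place(.588,-.2013+.0018,.0955,-2.8,'pre'); place(.614,-.2013+.0005,.0955,-2.8,'near')
c=cap('scene');s=c['image'][110:250,290:430]
w=cap('wrist');cv2.imwrite('pics/p4.png',np.hstack([cv2.resize(s,(380,380),interpolation=2),cv2.resize(w['image'][60:340,:],None,fx=.75,fy=1.357)[:380]]))
np.savez('/tmp/w4.npz',W=wpts(w),im=w['image'],R=Ro.from_rotvec(w['s']['eef_rot']).as_matrix(),p=w['s']['eef_pos'],T=w['tool_from_camera'],f=w['f'],cx=w['cx'],cy=w['cy'])
```

```text
{'t': 4.35, 'eef_pos': [0.5506, -0.1986, 0.1437], 'eef_rot': [3.0202, -0.0762, 0.8121], 'wrist_force': [0.0228, 0.5378, -3.2419], 'torque': [0.0962, 0.502, 0.004], 'finger_gap': 0.1283, 'grasp_force': 39.9985, 'joint_positions': [-0.5038, -0.3611, 2.064, 0.2685, 0.9753, 1.0188]}
[[0.864, -0.05, 0.501], [-0.044, -0.999, -0.025], [0.502, 0.0, -0.865]]
pre [-0.8, -0.9, 0.9] [0.05, -0.1, -0.08]
near [21.8, -0.9, 13.9] [0.05, -0.1, -0.08]
```

View pics/p4.png

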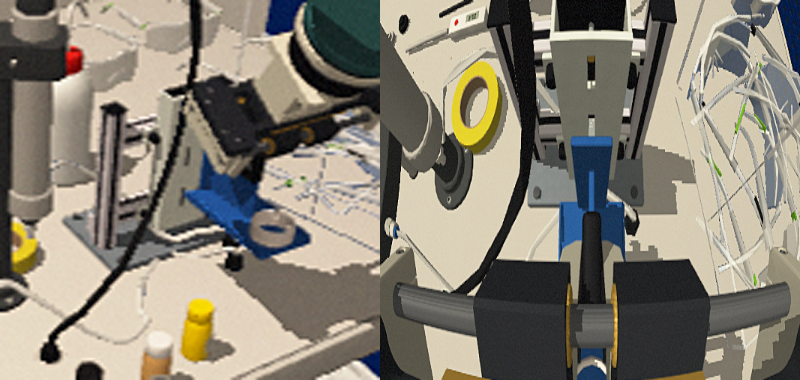

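The wrist view shows the upper slot (composite (591,68)) almost exactly in line with the bracket's back plate (592,180). Next I measure the residual offset between them.

Run:
```python
from h import *
d=np.load('/tmp/w4.npz');W,im=d['W'],d['im'];hsv=cv2.cvtColor(im,cv2.COLOR_BGR2HSV);g=hsv[...,2].astype(int)
def ray(u,v,xf):
    du,dv=u-d['cx'],v-d['cy'];r=np.hypot(du,dv)+1e-9;th=r/d['f'];D=d['R']@d['T'][:3,:3]@np.array([np.sin(th)*du/r,np.sin(th)*dv/r,np.cos(th)]);O=d['R']@d['T'][:3,3]+d['p']
    return O+D*(xf-O[0])/D[0]
m=np.zeros(g.shape,bool);m[60:170,240:330]=1
m&=(np.abs(W[...,0]-.626)<.01)&(W[...,2]>.1)&(W[...,2]<.188);p=W[m]
for _ in range(4):
    A=np.c_[p[:,1:],np.ones(len(p))];k=np.linalg.lstsq(A,p[:,0],rcond=None)[0];r=p[:,0]-A@k;p=p[np.abs(r)<.003]
print('plane',k,len(p),r.std(),np.percentile(p[:,1:],[1,99],axis=0),'x at slot',k@[-.2013,.165,1])
for v in range(98,124,3): print(v,g[v,268:296].tolist(),np.round(ray(281,v,.6255),4))
print('res',[np.round(ray(u,110,.6255)[1],4) for u in(270,280,290)])
# back plate blue top
b=(hsv[...,0]>95)&(hsv[...,0]<130)&(hsv[...,1]>100)&(W[...,2]>.12);b[:150]=0;b[:,:250]=0;b[:,:]&=True;b[:,320:]=0;b[215:]=0
for v in range(160,210,8):
    u=np.flatnonzero(b[v]);print(v,u.min(),u.max(),np.round(W[v,u.min()+1],4),np.round(W[v,u.max()-1],4),'between',g[v,u.min()-1]) if len(u) else 0
# tab: steel pixels rows above plate
for v in(150,154,158,162): print(v,g[v,262:302:1].tolist(),np.round(W[v,282],3))
```

```text
plane [ 0.0481209  -0.00100921  0.63580147] 5783 0.00041403084604240667 [[-0.22865821  0.10262061]
 [-0.1753324   0.18754434]] x at slot 0.6259482158216233
98 [107, 112, 110, 109, 111, 112, 105, 109, 115, 109, 109, 112, 111, 106, 106, 115, 105, 105, 108, 111, 109, 114, 110, 111, 110, 109, 111, 109] [ 0.6255 -0.2013  0.1813]
101 [110, 109, 108, 108, 114, 114, 110, 104, 78, 99, 115, 100, 102, 102, 98, 103, 101, 105, 56, 105, 113, 109, 111, 114, 111, 113, 108, 111] [ 0.6255 -0.2013  0.1785]
104 [111, 112, 113, 110, 110, 110, 116, 103, 61, 79, 131, 105, 107, 113, 109, 107, 113, 97, 26, 117, 115, 112, 110, 110, 112, 110, 110, 109] [ 0.6255 -0.2013  0.1757]
107 [111, 113, 111, 111, 115, 114, 116, 121, 94, 1, 5, 16, 14, 15, 11, 19, 20, 6, 0, 112, 110, 110, 109, 112, 112, 108, 114, 116] [ 0.6255 -0.2013  0.1728]
110 [111, 110, 110, 110, 108, 112, 109, 117, 95, 11, 11, 23, 21, 18, 16, 21, 15, 7, 27, 106, 114, 112, 111, 113, 109, 109, 107, 111] [ 0.6255 -0.2013  0.1698]
113 [108, 109, 115, 108, 115, 114, 112, 118, 93, 0, 3, 24, 14, 14, 9, 21, 11, 7, 28, 106, 115, 109, 110, 111, 116, 112, 110, 
[... 1258 characters left out ...]
97 -0.2    0.176]
154 [106, 105, 111, 104, 112, 109, 103, 104, 111, 108, 108, 105, 106, 110, 113, 94, 145, 181, 179, 170, 179, 175, 172, 182, 143, 101, 110, 112, 111, 111, 108, 108, 111, 112, 111, 105, 105, 111, 108, 109] [ 0.595 -0.2    0.177]
158 [110, 111, 109, 113, 110, 112, 111, 109, 112, 110, 113, 107, 107, 114, 106, 119, 163, 182, 179, 177, 175, 177, 175, 185, 143, 103, 110, 110, 107, 110, 110, 105, 113, 115, 109, 109, 108, 112, 112, 114] [ 0.592 -0.2    0.178]
162 [163, 167, 166, 166, 164, 164, 166, 166, 162, 164, 165, 164, 165, 163, 163, 160, 158, 161, 158, 157, 160, 158, 161, 160, 160, 160, 161, 163, 163, 162, 160, 165, 164, 164, 159, 163, 164, 161, 162, 156] [ 0.588 -0.2    0.183]
```

>>> {"name": "move_arm", "arguments": {
  "deltas": [
    [[7, 0, 4, 0, 0, 0], [14, 0, 8, 0, 0, 0], [20.7, 0, 12, 0, 0, 0], [20.7, 0, 12, 0, 0, 0], [20.7, 0, 12, 0, 0, 0]]
  ]
}}

```text
t: 4.95
eef_pos: [0.5749, -0.199, 0.1438]
eef_rot: [3.021, -0.074, 0.812]
wrist_force: [0.4, 0.1, -3.7]
finger_gap: 0.125
grasp_force: 40.0
```

>>> {"name": "move_arm", "arguments": {
  "deltas": [
    [[1.7, 0, 1, 0, 0, 0], [1.7, 0, 1, 0, 0, 0], [3.5, 0, 2, 0, 0, 0], [3.5, 0, 2, 0, 0, 0], [5.2, 0, 3, 0, 0, 0], [5.2, 0, 3, 0, 0, 0], [6.9, 0, 4, 0, 0, 0], [6.9, 0, 4, 0, 0, 0], [6.9, 0, 4, 0, 0, 0]]
  ]
}}

```text
t: 5.85
eef_pos: [0.5827, -0.1996, 0.1441]
eef_rot: [3.02, -0.074, 0.812]
wrist_force: [-4.4, -0.1, -2.4]
finger_gap: 0.125
grasp_force: 40.0
```

Run:
```python
from h import *
st(); place(.6259-.0015,-.2015+.0002,.0955,-2.9,'in')
```

```text
{'t': 5.85, 'eef_pos': [0.5827, -0.1996, 0.1441], 'eef_rot': [3.0203, -0.0744, 0.8125], 'wrist_force': [-4.396, -0.1148, -2.3837], 'torque': [0.056, 0.9177, 0.0053], 'finger_gap': 0.1245, 'grasp_force': 39.999, 'joint_positions': [-0.4731, -0.2866, 2.007, 0.2561, 0.9505, 1.0476]}
[[0.864, -0.049, 0.501], [-0.043, -0.999, -0.025], [0.502, 0.0, -0.865]]
in [2.8, -0.4, 3.4] [-0.03, -0.11, 0.07]
```

>>> {"name": "move_arm", "arguments": {
  "deltas": [
    [[0.9, 0, 0.5, 0, 0, 0], [0.9, 0, 0.5, 0, 0, 0], [1.7, 0, 1, 0, 0, 0], [1.7, 0, 1, 0, 0, 0], [1.7, 0, 1, 0, 0, 0]]
  ]
}}

```text
t: 6.35
eef_pos: [0.5847, -0.1996, 0.144]
eef_rot: [3.02, -0.074, 0.813]
wrist_force: [-5.1, -0.1, -2.6]
finger_gap: 0.126
grasp_force: 40.0
```

Force stays at 5 N, so the tab is in the slot and working against the lock spring. I'll keep pressing.

>>> {"name": "move_arm", "arguments": {
  "deltas": [
    [[0.9, 0, 0.5, 0, 0, 0], [1.7, 0, 1, 0, 0, 0], [1.7, 0, 1, 0, 0, 0], [2.6, 0, 1.5, 0, 0, 0], [2.6, 0, 1.5, 0, 0, 0], [2.6, 0, 1.5, 0, 0, 0]]
  ]
}}

```text
t: 6.95
eef_pos: [0.5872, -0.1998, 0.1441]
eef_rot: [3.021, -0.074, 0.811]
wrist_force: [-14.0, 1.0, 2.4]
finger_gap: 0.126
grasp_force: 40.0
```

Run:
```python
from h import *
st(); place(.6259,-.2015,.0955,-2.9,'in')
w=cap('wrist');W=wpts(w);hsv=cv2.cvtColor(w['image'],cv2.COLOR_BGR2HSV)
b=(hsv[...,0]>95)&(hsv[...,0]<130)&(hsv[...,1]>100)&(W[...,2]>.12);b[:150]=0;b[:,:250]=0;b[:,320:]=0;b[215:]=0
for v in(168,176,184,192):
    u=np.flatnonzero(b[v]);print(v,np.round(W[v,u.min()+1],4),np.round(W[v,u.max()-1],4))
```

```text
{'t': 6.95, 'eef_pos': [0.5872, -0.1998, 0.1441], 'eef_rot': [3.0207, -0.074, 0.8112], 'wrist_force': [-13.9821, 1.002, 2.3592], 'torque': [0.2947, 2.1756, 0.0594], 'finger_gap': 0.1262, 'grasp_force': 40.0017, 'joint_positions': [-0.469, -0.2756, 1.998, 0.2538, 0.9483, 1.0519]}
[[0.864, -0.049, 0.5], [-0.042, -0.999, -0.025], [0.501, 0.0, -0.865]]
in [0.2, -0.3, 1.9] [-0.03, -0.06, 0.08]
168 [ 0.6227 -0.1889  0.182 ] [ 0.6212 -0.2131  0.1826]
176 [ 0.6225 -0.1892  0.1724] [nan nan nan]
184 [ 0.6226 -0.1889  0.1609] [ 0.6212 -0.2126  0.1613]
192 [ 0.6222 -0.1893  0.149 ] [ 0.6209 -0.2128  0.1492]
```

>>> {"name": "move_arm", "arguments": {
  "deltas": [
    [[-1, 0, 1.7, 0, 0, 0], [-2, 0, 3.4, 0, 0, 0], [-2, 0, 3.4, 0, 0, 0], [-3, 0, 5.2, 0, 0, 0], [-3, 0, 5.2, 0, 0, 0]]
  ]
}}

```text
t: 7.5
eef_pos: [0.5873, -0.2, 0.1386]
eef_rot: [3.02, -0.074, 0.812]
wrist_force: [-19.5, -0.5, 7.8]
finger_gap: 0.127
grasp_force: 40.0
```

>>> {"name": "move_arm", "arguments": {
  "deltas": [
    [[-1.2, 0, 1.5, 0, 0, 0], [-1.7, 0, 2.4, 0, 0, 0], [-2.2, 0, 3.3, 0, 0, 0], [-2.2, 0, 3.3, 0, 0, 0], [-2.2, 0, 3.3, 0, 0, 0]]
  ]
}}

```text
t: 8.0
eef_pos: [0.5872, -0.1999, 0.1341]
eef_rot: [3.02, -0.074, 0.812]
wrist_force: [-8.2, -1.3, -1.2]
finger_gap: 0.127
grasp_force: 40.0
```

```bash
cat > chk.py <<'E'
from h import *
st()
w=cap('wrist');W=wpts(w);hsv=cv2.cvtColor(w['image'],cv2.COLOR_BGR2HSV)
b=(hsv[...,0]>95)&(hsv[...,0]<130)&(hsv[...,1]>100)&(W[...,2]>.12);b[:150]=0;b[:,:250]=0;b[:,320:]=0;b[215:]=0
for v in(164,168,176,184,192):
    u=np.flatnonzero(b[v]);print(v,np.round(W[v,u.min()+1],4),np.round(W[v,u.max()-1],4))
t=W[...,2][b&(W[...,0]>.615)];print('plate top',np.percentile(t,[90,98,99.5]))
m=(hsv[...,2]<70)&(W[...,2]>.14)&(W[...,2]<.18)&(W[...,0]>.57)&(W[...,0]<.61)&(np.abs(W[...,1]+.2)<.008);print('grip top',m.sum(),np.median(W[m],0))
E
python3 chk.py
```

```text
{'t': 8.0, 'eef_pos': [0.5872, -0.1999, 0.1341], 'eef_rot': [3.0203, -0.0744, 0.8119], 'wrist_force': [-8.1824, -1.2746, -1.191], 'torque': [-0.0406, 1.6315, -0.0374], 'finger_gap': 0.1272, 'grasp_force': 39.9995, 'joint_positions': [-0.4691, -0.2685, 2.0093, 0.2573, 0.93, 1.0461]}
[[0.864, -0.049, 0.501], [-0.042, -0.999, -0.025], [0.501, 0.0, -0.865]]
164 [ 0.6242 -0.1891  0.1731] [ 0.6223 -0.2131  0.1747]
168 [ 0.6223 -0.1891  0.1727] [ 0.6212 -0.2131  0.1726]
176 [ 0.6224 -0.1893  0.1625] [ 0.6216 -0.213   0.1615]
184 [ 0.622  -0.1896  0.1521] [ 0.6213 -0.2127  0.1509]
192 [ 0.6223 -0.1893  0.1385] [ 0.6209 -0.2129  0.1391]
plate top [0.17313041 0.17388489 0.1743012 ]
grip top 1885 [ 0.58386513 -0.19929115  0.16495796]
```

>>> {"name": "move_arm", "arguments": {
  "deltas": [
    [[-0.5, 0, 0.9, 0, 0, 0], [-0.5, 0, 0.9, 0, 0, 0], [-1, 0, 1.7, 0, 0, 0], [-1, 0, 1.7, 0, 0, 0], [-1, 0, 1.7, 0, 0, 0]]
  ]
}}

```text
t: 8.55
eef_pos: [0.5872, -0.1999, 0.1326]
eef_rot: [3.02, -0.074, 0.812]
wrist_force: [-13.1, 0.4, 3.2]
finger_gap: 0.13
grasp_force: 40.0
```

>>> {"name": "move_arm", "arguments": {
  "deltas": [
    [[-0.6, 0, 0.8, 0, 0, 0], [-0.6, 0, 0.8, 0, 0, 0], [-1.1, 0, 1.7, 0, 0, 0], [-1.1, 0, 1.7, 0, 0, 0], [-1.1, 0, 1.7, 0, 0, 0]]
  ]
}}

```text
t: 9.05
eef_pos: [0.5873, -0.2, 0.1318]
eef_rot: [3.019, -0.074, 0.814]
wrist_force: [-22.9, 2.5, 14.7]
finger_gap: 0.127
grasp_force: 40.0
```

```bash
python3 chk.py
```

```text
{'t': 9.05, 'eef_pos': [0.5873, -0.2, 0.1318], 'eef_rot': [3.0192, -0.0737, 0.814], 'wrist_force': [-22.8775, 2.5178, 14.7477], 'torque': [0.4493, 2.5813, 0.2363], 'finger_gap': 0.1273, 'grasp_force': 40.0031, 'joint_positions': [-0.4694, -0.2671, 2.0124, 0.2588, 0.9244, 1.0436]}
[[0.863, -0.049, 0.502], [-0.042, -0.999, -0.026], [0.503, 0.001, -0.864]]
164 [ 0.6244 -0.1892  0.1706] [ 0.6229 -0.2133  0.1712]
168 [ 0.6225 -0.1891  0.1702] [ 0.6218 -0.2129  0.1693]
176 [ 0.6222 -0.1894  0.1609] [ 0.6214 -0.213   0.1601]
184 [ 0.6224 -0.1892  0.1494] [ 0.6214 -0.2128  0.1489]
192 [ 0.6226 -0.1894  0.1359] [ 0.6213 -0.213   0.1363]
plate top [0.17094884 0.17169613 0.1720792 ]
grip top 1904 [ 0.5837815  -0.19935446  0.16267201]
```

It is seated: plate top is at 171 mm and the force has risen. I'll relax and gently tug up to test the lock.

>>> {"name": "move_arm", "arguments": {
  "deltas": [
    [[0, 0, -1, 0, 0, 0], [0, 0, -1, 0, 0, 0], [0.4, 0, -2.1, 0, 0, 0], [0.4, 0, -2.1, 0, 0, 0], [0.9, 0, -3, 0, 0, 0], [0.9, 0, -3, 0, 0, 0]]
  ]
}}

```text
t: 9.7
eef_pos: [0.5868, -0.1997, 0.1332]
eef_rot: [3.02, -0.074, 0.813]
wrist_force: [0.2, -0.1, -3.1]
finger_gap: 0.128
grasp_force: 40.0
```

```bash
python3 chk.py
```

```text
{'t': 9.7, 'eef_pos': [0.5868, -0.1997, 0.1332], 'eef_rot': [3.0202, -0.0745, 0.8132], 'wrist_force': [0.2062, -0.0944, -3.1191], 'torque': [0.0572, 0.5045, -0.0296], 'finger_gap': 0.1278, 'grasp_force': 39.998, 'joint_positions': [-0.4696, -0.2694, 2.0115, 0.2586, 0.9282, 1.0448]}
[[0.864, -0.049, 0.501], [-0.043, -0.999, -0.025], [0.502, 0.0, -0.865]]
164 [ 0.6233 -0.189   0.1732] [ 0.6224 -0.2131  0.1726]
168 [ 0.6222 -0.1889  0.1712] [ 0.6214 -0.2132  0.1703]
176 [ 0.622  -0.1891  0.1616] [ 0.6206 -0.2127  0.1621]
184 [ 0.6218 -0.1894  0.1508] [ 0.621  -0.2125  0.1498]
192 [ 0.622  -0.1892  0.1374] [ 0.6209 -0.2128  0.1371]
plate top [0.17237448 0.17321516 0.17356983]
grip top 1848 [ 0.58366771 -0.19917484  0.16408599]
```

>>> {"name": "move_arm", "arguments": {
  "deltas": [
    [[0.5, 0, -0.9, 0, 0, 0], [0.5, 0, -0.9, 0, 0, 0], [1, 0, -1.7, 0, 0, 0], [1, 0, -1.7, 0, 0, 0]]
  ]
}}

```text
t: 10.15
eef_pos: [0.5864, -0.1996, 0.1344]
eef_rot: [3.021, -0.075, 0.811]
wrist_force: [3.3, -0.1, -11.0]
finger_gap: 0.121
grasp_force: 40.0
```

The lock holds against an 8 N upward pull. I'll seat it again, then release.

>>> {"name": "move_arm", "arguments": {
  "deltas": [
    [[-0.7, 0, 1.3, 0, 0, 0], [-1.5, 0, 2.6, 0, 0, 0], [-1.8, 0, 3.2, 0, 0, 0], [-1.8, 0, 3.2, 0, 0, 0]]
  ]
}}

```text
t: 10.55
eef_pos: [0.5869, -0.1998, 0.1319]
eef_rot: [3.02, -0.074, 0.814]
wrist_force: [1.1, 0.2, -3.6]
finger_gap: 0.129
grasp_force: 40.0
```

>>> {"name": "move_arm", "arguments": {
  "deltas": [
    [[-0.3, 0, 0.6, 0, 0, 0], [-0.6, 0, 1.0, 0, 0, 0], [-0.8, 0, 1.5, 0, 0, 0], [-0.8, 0, 1.5, 0, 0, 0]]
  ]
}}

```text
t: 10.95
eef_pos: [0.5871, -0.1999, 0.1315]
eef_rot: [3.019, -0.074, 0.815]
wrist_force: [-13.7, 3.0, 12.1]
finger_gap: 0.126
grasp_force: 40.0
```

>>> {"name": "move_arm", "arguments": {
  "deltas": [
    [[0, 0, -0.5, 0, 0, 0], [0, 0, -0.5, 0, 0, 0], [0, 0, -0.5, 0, 0, 0], [0, 0, -0.5, 0, 0, 0]]
  ],
  "grip": 32
}}

```text
t: 11.35
eef_pos: [0.5866, -0.1997, 0.1303]
eef_rot: [3.02, -0.074, 0.813]
wrist_force: [-0.5, 0.4, -0.3]
finger_gap: 0.343
grasp_force: 0.0
```

```bash
python3 chk.py
python3 - <<'E'
from h import *
go([.44,-.19,.175],-2.9,30,'back'); go([.44,-.19,.175],-2.9,5,'back tilt')
E
```

```text
{'t': 11.35, 'eef_pos': [0.5866, -0.1997, 0.1303], 'eef_rot': [3.0201, -0.0745, 0.8132], 'wrist_force': [-0.5008, 0.3887, -0.2737], 'torque': [0.0793, 0.2399, -0.0035], 'finger_gap': 0.343, 'grasp_force': 0.0, 'joint_positions': [-0.4697, -0.2674, 2.0149, 0.2596, 0.923, 1.0429]}
[[0.864, -0.049, 0.502], [-0.043, -0.999, -0.025], [0.502, 0.0, -0.865]]
164 [ 0.6231 -0.1891  0.1703] [ 0.6219 -0.213   0.1705]
168 [ 0.6209 -0.1886  0.1708] [ 0.6197 -0.2128  0.1709]
176 [ 0.6203 -0.1889  0.1624] [ 0.6195 -0.213   0.1615]
184 [ 0.6207 -0.1891  0.1503] [ 0.6201 -0.2129  0.1487]
192 [ 0.6218 -0.1892  0.1347] [ 0.6201 -0.2126  0.1361]
plate top [0.17084189 0.1715287  0.17190378]
grip top 1585 [ 0.58408942 -0.19919379  0.16159073]
back [-104.6, -2.5, -93.7] [-0.03, -0.13, 0.07]
back tilt [-112.5, -2.5, -95.4] [-0.01, -25.13, 0.07]
```

>>> {"name": "move_arm", "arguments": {
  "deltas": [
    [[-13, 0, -7.5, 0, 0, 0], [-43.2, 0, -25.1, 0, 0, 0], [-86.4, 0, -50.2, 0, 0, 0], [-129.6, 0, -75.3, 0, 0, 0], [-138, 0, -80, 0, 0, 0], [-138, 0, -80, 0, 0, 0]]
  ]
}}

```text
t: 12.0
eef_pos: [0.4267, -0.1924, 0.1311]
eef_rot: [3.017, -0.077, 0.816]
wrist_force: [0.8, 0.1, 0.0]
finger_gap: 0.345
grasp_force: 0.0
```

Run:
```python
from h import *
st(); go([.4589,-.0435,.15],90,0,'over vial')
p=bot.observe()['eef_pos']
```

```text
{'t': 12.0, 'eef_pos': [0.4267, -0.1924, 0.1311], 'eef_rot': [3.0173, -0.0766, 0.8157], 'wrist_force': [0.7919, 0.1272, 0.0361], 'torque': [0.0914, 0.2305, -0.0313], 'finger_gap': 0.3448, 'grasp_force': 0.0, 'joint_positions': [-0.6681, -0.675, 2.2828, 0.3299, 1.1113, 0.8698]}
[[0.863, -0.051, 0.503], [-0.043, -0.999, -0.027], [0.504, 0.002, -0.864]]
over vial [21.4, -150.4, 12.0] [24.56, -23.18, -90.53]
```

>>> {"name": "move_arm", "arguments": {
  "deltas": [
    [[21, -150, 12, 24.6, -23.2, -90.5], [21, -150, 12, 24.6, -23.2, -90.5], [21, -150, 12, 24.6, -23.2, -90.5], [21, -150, 12, 24.6, -23.2, -90.5], [21, -150, 12, 24.6, -23.2, -90.5], [21, -150, 12, 24.6, -23.2, -90.5], [21, -150, 12, 24.6, -23.2, -90.5], [21, -150, 12, 24.6, -23.2, -90.5], [21, -150, 12, 24.6, -23.2, -90.5], [21, -150, 12, 24.6, -23.2, -90.5]]
  ],
  "grip": 60
}}

```text
t: 13.0
eef_pos: [0.4603, -0.0428, 0.1296]
eef_rot: [-2.404, -2.016, -0.101]
wrist_force: [0.2, -0.1, -0.2]
finger_gap: 0.648
grasp_force: 0.0
```

Run:
```python
from h import *
st(); go([.4589,-.0435,.15],90,0,'over vial')
```

```text
{'t': 13.0, 'eef_pos': [0.4603, -0.0428, 0.1296], 'eef_rot': [-2.4041, -2.0161, -0.1013], 'wrist_force': [0.1818, -0.0667, -0.21], 'torque': [-0.0771, -0.0704, 0.0137], 'finger_gap': 0.6485, 'grasp_force': 0.0, 'joint_positions': [-0.1815, -0.3601, 2.0203, 0.0516, 1.4422, -0.012]}
[[0.173, 0.984, 0.048], [0.984, -0.175, 0.043], [0.051, 0.04, -0.998]]
over vial [-0.8, -1.2, -1.7] [2.52, -2.71, -10.03]
```

>>> {"name": "move_arm", "arguments": {
  "deltas": [
    [[-0.8, -1.2, -1.7, 2.5, -2.7, -10], [-0.8, -1.2, -1.7, 2.5, -2.7, -10], [-0.8, -1.2, -1.7, 2.5, -2.7, -10], [-0.8, -1.2, -1.7, 2.5, -2.7, -10]]
  ]
}}

```text
t: 13.4
eef_pos: [0.4577, -0.0436, 0.1315]
eef_rot: [2.232, 2.21, 0.006]
wrist_force: [0.2, -0.4, 0.5]
finger_gap: 0.648
grasp_force: 0.0
```

Run:
```python
from h import *
st(); w=cap('wrist');W=wpts(w);hsv=cv2.cvtColor(w['image'],cv2.COLOR_BGR2HSV);np.savez('/tmp/w5.npz',W=W,im=w['image'])
near=(np.hypot(W[...,0]-.459,W[...,1]+.0435)<.03)&(W[...,2]>.053)&(W[...,2]<.075)
n,l,s,c=cv2.connectedComponentsWithStats(near.astype(np.uint8))
for i in range(1,n):
    if s[i,4]>50:
        p=W[l==i];(x,y),r=cv2.minEnclosingCircle(p[:,:2].astype(np.float32)*1000);print(s[i],p.mean(0),x,y,r)
c=cap('top');T=pts(c);h=cv2.cvtColor(c['image'],cv2.COLOR_BGR2HSV)
cv2.imwrite('pics/w5.png',w['image'])
go([.4589,-.0435,.041],90,0,'grasp')
```

```text
{'t': 13.4, 'eef_pos': [0.4577, -0.0436, 0.1315], 'eef_rot': [2.2317, 2.2102, 0.006], 'wrist_force': [0.1736, -0.4199, 0.4931], 'torque': [-0.055, -0.083, 0.0196], 'finger_gap': 0.6479, 'grasp_force': 0.0, 'joint_positions': [-0.1522, -0.3373, 1.9993, 0.0027, 1.4767, -0.1428]}
[[0.01, 1.0, 0.003], [1.0, -0.01, 0.002], [0.002, 0.003, -1.0]]
[267 203  31  31 770] [ 0.45886686 -0.04365451  0.05934132] 458.9750061035156 -44.56563186645508 12.152791976928711
grasp [0.2, 1.1, 109.6] [0.2, -0.11, -0.53]
```

View pics/w5.png

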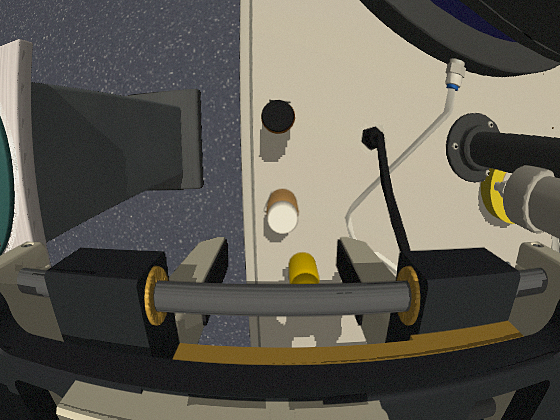

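The white-capped vial is at (282,213), centred between the fingers. Descending.

>>> {"name": "move_arm", "arguments": {
  "deltas": [
    [[0, 1, 40, 0, 0, -0.5], [0, 1, 80, 0, 0, -0.5], [0, 1, 109.5, 0, 0, -0.5], [0, 1, 109.5, 0, 0, -0.5], [0, 1, 109.5, 0, 0, -0.5]]
  ]
}}

```text
t: 14.0
eef_pos: [0.4589, -0.0439, 0.0233]
eef_rot: [2.22, 2.221, 0.005]
wrist_force: [0.1, -0.1, 0.7]
finger_gap: 0.645
grasp_force: 0.0
```

>>> {"name": "move_arm", "arguments": {
  "deltas": [
    [[0, 0, 0, 0, 0, 0], [0, 0, 0, 0, 0, 0], [0, 0, 0, 0, 0, 0], [0, 0, 0, 0, 0, 0], [0, 0, 0, 0, 0, 0], [0, 0, 0, 0, 0, 0], [0, 0, 0, 0, 0, 0]]
  ],
  "grip": 20,
  "grip_force": 10
}}

```text
t: 14.7
eef_pos: [0.4589, -0.0438, 0.0227]
eef_rot: [2.218, 2.222, 0.005]
wrist_force: [-0.4, 0.5, 5.2]
finger_gap: 0.285
grasp_force: 10.0
```

Run:
```python
from h import *
st()
c=cap('scene');W=pts(c);im=c['image']
T=cap('top');P=pts(T);h=cv2.cvtColor(T['image'],cv2.COLOR_BGR2HSV)
# cup position: near expected
m=(P[...,2]>.095)&(P[...,2]<.115)&(np.abs(P[...,0]-.527)<.03)&(np.abs(P[...,1]+.196)<.03)&(h[...,1]<70)&(h[...,2]>110)
p=P[m];print('cup rim',m.sum(),p.mean(0),cv2.minEnclosingCircle(p[:,:2].astype(np.float32)*1000))
g=(P[...,2]>.15)&(P[...,2]<.185)&(P[...,0]>.53)&(P[...,0]<.615)&(np.abs(P[...,1]+.2)<.01);print('grip',P[g].mean(0),g.sum(),cv2.minAreaRect(P[g][:,:2].astype(np.float32)*1000))
cv2.imwrite('pics/t6.png',cv2.resize(T['image'][140:275,260:420],None,fx=4,fy=4))
```

```text
{'t': 14.7, 'eef_pos': [0.4589, -0.0438, 0.0227], 'eef_rot': [2.2184, 2.2225, 0.0052], 'wrist_force': [-0.3772, 0.5494, 5.1711], 'torque': [-0.0494, 0.0745, 0.0341], 'finger_gap': 0.285, 'grasp_force': 10.0066, 'joint_positions': [-0.1516, -0.2423, 2.1091, 0.0019, 1.2717, -0.154]}
[[-0.002, 1.0, 0.003], [1.0, 0.002, 0.001], [0.001, 0.003, -1.0]]
cup rim 58 [ 0.52704056 -0.194217    0.1027412 ] ((533.8129272460938, -189.31976318359375), 29.605865478515625)
grip [ 0.57721931 -0.19786443  0.16052429] 83 ((583.5653076171875, -197.9724884033203), (12.575827598571777, 59.51386260986328), 88.22210693359375)
```

>>> {"name": "move_arm", "arguments": {
  "deltas": [
    [[0, 0, -10, 0, 0, 0], [0, 0, -40, 0, 0, 0], [0, 0, -80, 0, 0, 0], [0, 0, -120, 0, 0, 0], [0, 0, -140, 0, 0, 0], [0, 0, -140, 0, 0, 0]]
  ]
}}

```text
t: 15.4
eef_pos: [0.4593, -0.0441, 0.166]
eef_rot: [2.216, 2.22, 0.009]
wrist_force: [0.6, -0.1, -0.7]
finger_gap: 0.283
grasp_force: 10.0
```

Run:
```python
from h import *
st(); go([.42,-.16,.185],-2.9,0,'away')
```

```text
{'t': 15.4, 'eef_pos': [0.4593, -0.0441, 0.166], 'eef_rot': [2.2159, 2.22, 0.0092], 'wrist_force': [0.5658, -0.1015, -0.7266], 'torque': [-0.0101, -0.0773, -0.0222], 'finger_gap': 0.2826, 'grasp_force': 9.9884, 'joint_positions': [-0.1522, -0.3534, 1.9551, 0.0018, 1.5324, -0.1541]}
[[-0.002, 1.0, 0.008], [1.0, 0.002, 0.001], [0.001, 0.008, -1.0]]
away [-115.8, -39.5, -0.6] [0.31, -0.39, 93.0]
```

View pics/t6.png

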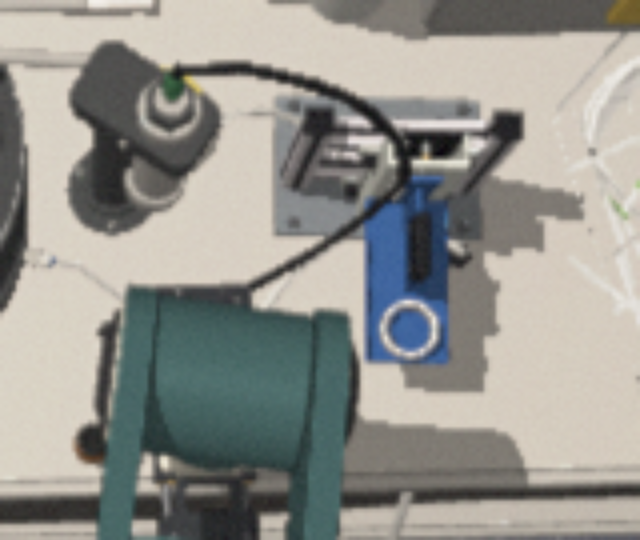

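The bracket hangs square on the channel, with the cup ring clearly visible at crop (409,329).

>>> {"name": "move_arm", "arguments": {
  "deltas": [
    [[-116, -39.5, 0, 0.3, -0.4, 93], [-116, -39.5, 0, 0.3, -0.4, 93], [-116, -39.5, 0, 0.3, -0.4, 93], [-116, -39.5, 0, 0.3, -0.4, 93], [-116, -39.5, 0, 0.3, -0.4, 93], [-116, -39.5, 0, 0.3, -0.4, 93], [-116, -39.5, 0, 0.3, -0.4, 93], [-116, -39.5, 0, 0.3, -0.4, 93], [-116, -39.5, 0, 0.3, -0.4, 93], [-116, -39.5, 0, 0.3, -0.4, 93]]
  ]
}}

```text
t: 16.4
eef_pos: [0.4185, -0.1598, 0.161]
eef_rot: [-3.139, -0.104, 0.009]
wrist_force: [-0.2, -0.5, 0.2]
finger_gap: 0.283
grasp_force: 10.0
```

Run:
```python
from h import *
st()
c=cap('top');im=c['image'];g=cv2.cvtColor(im,cv2.COLOR_BGR2HSV)
R,t=np.array(c['R']),np.array(c['t']);O=-R.T@t
def ray(u,v,z):
    D=R.T@np.array([(u-c['cx'])/c['f'],(v-c['cy'])/c['f'],1]);return O+D*(z-O[2])/D[2]
# ring mask: white pixels near
m=(g[...,1]<60)&(g[...,2]>150);b=np.zeros_like(m);b[212:233,352:373]=1;m&=b
uv=np.argwhere(m);print(len(uv));(y,x),r=cv2.minEnclosingCircle(uv.astype(np.float32));print(x,y,r,ray(x,y,.106),ray(362,222,.106))
uu=uv.mean(0);print(uu,ray(uu[1],uu[0],.106))
go([.42,-.16,.185],-2.9,0,'away'); go([.480,-.194,.185],-2.9,0,'near'); go([.527,-.1962,.185],-2.9,0,'over cup')
```

```text
{'t': 16.4, 'eef_pos': [0.4185, -0.1598, 0.161], 'eef_rot': [-3.1389, -0.1043, 0.009], 'wrist_force': [-0.2276, -0.505, 0.2222], 'torque': [0.0296, 0.0465, -0.0524], 'finger_gap': 0.283, 'grasp_force': 9.9827, 'joint_positions': [-0.4206, -0.3747, 1.9788, -0.0017, 1.543, 1.0838]}
[[0.998, 0.066, -0.006], [0.066, -0.998, 0.001], [-0.006, -0.001, -1.0]]
6
352.5 216.5 2.549609661102295 [ 0.54092024 -0.16907737  0.106     ] [ 0.52422704 -0.19555868  0.106     ]
[216.5 352.5] [ 0.54092024 -0.16907737  0.106     ]
away [1.4, 0.2, -5.2] [-0.04, 0.33, 6.12]
near [59.4, 37.6, -5.5] [-0.04, 0.33, 6.12]
over cup [106.2, 42.4, -5.8] [-0.04, 0.33, 6.12]
```

>>> {"name": "move_arm", "arguments": {
  "deltas": [
    [[20, 12.5, -5.5, 0, 0.3, 6.1], [40, 25, -5.5, 0, 0.3, 6.1], [59, 37.6, -5.5, 0, 0.3, 6.1], [59, 37.6, -5.5, 0, 0.3, 6.1], [59, 37.6, -5.5, 0, 0.3, 6.1]]
  ]
}}

```text
t: 16.95
eef_pos: [0.4802, -0.193, 0.1663]
eef_rot: [-3.14, 0.05, 0.001]
wrist_force: [-0.3, 0.4, 0.4]
finger_gap: 0.283
grasp_force: 10.0
```

Run:
```python
from h import *
st(); w=cap('wrist');W=wpts(w);im=w['image'];hsv=cv2.cvtColor(im,cv2.COLOR_BGR2HSV);cv2.imwrite('pics/w7.png',im)
m=(W[...,2]>.099)&(W[...,2]<.112)&(np.abs(W[...,0]-.527)<.03)&(np.abs(W[...,1]+.196)<.03)
p=W[m];print('rim',m.sum(),p.mean(0),np.percentile(p,[1,99],axis=0).round(4).tolist())
A=np.c_[2*p[:,:2],np.ones(len(p))];s=np.linalg.lstsq(A,(p[:,:2]**2).sum(1),rcond=None)[0];print('circ',s[:2],np.sqrt(s[2]+s[:2]@s[:2]))
f=(np.hypot(W[...,0]-.527,W[...,1]+.196)<.014)&(W[...,2]>.08)&(W[...,2]<.1);print('floor',f.sum(),np.median(W[f],0),np.percentile(W[f][:,2],[5,95]))
g=(hsv[...,2]<70)&(W[...,2]>.155)&(W[...,2]<.17)&(np.abs(W[...,1]+.198)<.01);print('grip',g.sum(),W[g].mean(0),cv2.minAreaRect(W[g][:,:2].astype(np.float32)*1000))
```

```text
{'t': 16.95, 'eef_pos': [0.4802, -0.193, 0.1663], 'eef_rot': [-3.1401, 0.0498, 0.0014], 'wrist_force': [-0.2574, 0.4316, 0.4041], 'torque': [0.0217, -0.047, -0.0103], 'finger_gap': 0.2831, 'grasp_force': 9.9884, 'joint_positions': [-0.4319, -0.2128, 1.8433, 0.0006, 1.5123, 1.1706]}
[[0.999, -0.032, -0.001], [-0.032, -0.999, 0.001], [-0.001, -0.001, -1.0]]
rim 782 [ 0.52648863 -0.19662173  0.10304157] [[0.5068, -0.2159, 0.0995], [0.5466, -0.1771, 0.1052]]
circ [ 0.52673529 -0.19654113] 0.018523173084849506
floor 1066 [ 0.52709523 -0.19598608  0.08734037] [0.0862638  0.08852478]
grip 1952 [ 0.57802086 -0.19889321  0.16105399] ((551.2998046875, -198.0353240966797), (19.181753158569336, 139.27490234375), 89.71585083007812)
```

View pics/w7.png

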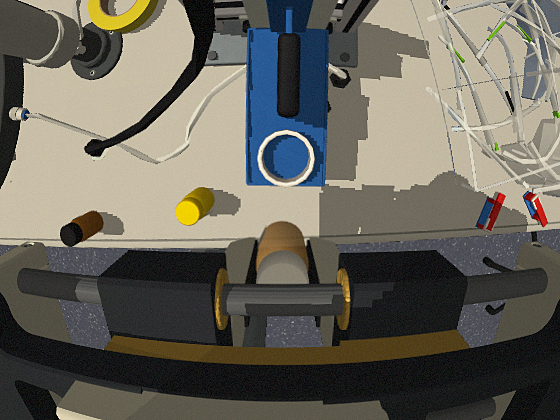

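Cup rim ring is at (287,158): centre (0.5267, -0.1965), rim z 0.104, floor z 0.087. Vial is upright in the hand. Moving over the cup.

Run:
```python
from h import *
go([.5267,-.1965,.183],-2.9,0,'over cup'); go([.5267,-.1965,.1288],-2.9,0,'down')
```

```text
over cup [46.8, 2.1, 2.4] [-0.04, 0.02, 1.06]
down [46.8, 2.1, 56.6] [-0.04, 0.02, 1.06]
```

>>> {"name": "move_arm", "arguments": {
  "deltas": [
    [[16, 1, 1, 0, 0, 1], [32, 2, 2, 0, 0, 1], [46.8, 2.1, 2.4, 0, 0, 1], [46.8, 2.1, 2.4, 0, 0, 1], [46.8, 2.1, 2.4, 0, 0, 1], [46.8, 2.1, 2.4, 0, 0, 1]]
  ]
}}

```text
t: 17.6
eef_pos: [0.5266, -0.1967, 0.1651]
eef_rot: [-3.14, 0.08, -0.002]
wrist_force: [-0.5, 0.2, -0.1]
finger_gap: 0.284
grasp_force: 10.0
```

Run:
```python
from h import *
st();go([.5267,-.1965,.1288],-2.9,0,'down')
w=cap('wrist');W=wpts(w);im=w['image'];h=cv2.cvtColor(im,cv2.COLOR_BGR2HSV)
R=Ro.from_rotvec(w['s']['eef_rot']).as_matrix();L=(W-w['s']['eef_pos'])@R
m=(h[...,1]>70)&(h[...,0]<20)&(np.abs(L[...,1])<.02)&(np.abs(L[...,0])<.02)&(L[...,2]>-.03)&(L[...,2]<.03)
p=L[m];print('vial local',m.sum(),np.percentile(p,[1,50,99],axis=0).round(4).tolist())
```

```text
{'t': 17.6, 'eef_pos': [0.5266, -0.1967, 0.1651], 'eef_rot': [-3.1404, 0.08, -0.0016], 'wrist_force': [-0.5027, 0.2299, -0.0962], 'torque': [0.0688, 0.0614, -0.0066], 'finger_gap': 0.2838, 'grasp_force': 9.9884, 'joint_positions': [-0.4032, -0.112, 1.7566, 0.0005, 1.496, 1.2185]}
[[0.999, -0.051, 0.001], [-0.051, -0.999, 0.0], [0.001, -0.0, -1.0]]
down [0.1, -0.2, 55.1] [-0.01, -0.06, -0.02]
vial local 1403 [[-0.0016, -0.0137, -0.0243], [0.0111, -0.0005, -0.0111], [0.0135, 0.0126, 0.0197]]
```

>>> {"name": "move_arm", "arguments": {
  "deltas": [
    [[0, 0, 15, 0, 0, 0], [0, 0, 30, 0, 0, 0], [0, 0, 40, 0, 0, 0], [0, 0, 48, 0, 0, 0], [0, 0, 50, 0, 0, 0], [0, 0, 51, 0, 0, 0], [0, 0, 51, 0, 0, 0]]
  ]
}}

```text
t: 18.35
eef_pos: [0.5275, -0.197, 0.1143]
eef_rot: [-3.14, 0.081, -0.002]
wrist_force: [0.4, -1.0, 1.2]
finger_gap: 0.285
grasp_force: 10.0
```

>>> {"name": "move_arm", "arguments": {
  "deltas": [
    [[0, 0, 1, 0, 0, 0], [0, 0, 1.5, 0, 0, 0], [0, 0, 2, 0, 0, 0], [0, 0, 2, 0, 0, 0], [0, 0, 2, 0, 0, 0]]
  ]
}}

```text
t: 18.85
eef_pos: [0.5274, -0.1969, 0.1121]
eef_rot: [-3.14, 0.08, -0.002]
wrist_force: [0.2, 0.1, -0.7]
finger_gap: 0.282
grasp_force: 10.0
```

>>> {"name": "move_arm", "arguments": {
  "deltas": [
    [[0, 0, 0.5, 0, 0, 0], [0, 0, 1, 0, 0, 0], [0, 0, 1.5, 0, 0, 0], [0, 0, 1.5, 0, 0, 0], [0, 0, 1.5, 0, 0, 0]]
  ]
}}

```text
t: 19.35
eef_pos: [0.5273, -0.1969, 0.1105]
eef_rot: [-3.14, 0.081, -0.001]
wrist_force: [0.2, -0.7, 0.1]
finger_gap: 0.285
grasp_force: 10.0
```

>>> {"name": "move_arm", "arguments": {
  "deltas": [
    [[0, 0, 0.4, 0, 0, 0], [0, 0, 0.8, 0, 0, 0], [0, 0, 0.8, 0, 0, 0], [0, 0, 0.8, 0, 0, 0]]
  ]
}}

```text
t: 19.75
eef_pos: [0.5274, -0.1969, 0.11]
eef_rot: [-3.14, 0.081, -0.002]
wrist_force: [0.1, 1.0, 3.7]
finger_gap: 0.286
grasp_force: 10.0
```

>>> {"name": "move_arm", "arguments": {
  "deltas": [
    [[0, 0, 0.4, 0, 0, 0], [0, 0, 0.4, 0, 0, 0], [0, 0, 0.4, 0, 0, 0]]
  ]
}}

```text
t: 20.05
eef_pos: [0.5275, -0.197, 0.1098]
eef_rot: [-3.141, 0.08, -0.002]
wrist_force: [-2.2, 1.3, 6.9]
finger_gap: 0.281
grasp_force: 10.0
```

Run:
```python
from h import *
st(); w=cap('wrist'); s=cap('scene')['image'][110:250,290:430]
cv2.imwrite('pics/p8.png',np.hstack([cv2.resize(s,(380,380),interpolation=2),cv2.resize(w['image'][60:340],None,fx=.75,fy=1.357)[:380]]))
W=wpts(w);h=cv2.cvtColor(w['image'],cv2.COLOR_BGR2HSV)
m=(np.hypot(W[...,0]-.527,W[...,1]+.1965)<.016)&(W[...,2]>.13)&(W[...,2]<.16)&(h[...,1]<60)&(h[...,2]>120);print('cap',m.sum(),np.percentile(W[m],[2,50,98],axis=0).round(4).tolist())
```

```text
{'t': 20.05, 'eef_pos': [0.5275, -0.197, 0.1098], 'eef_rot': [-3.1405, 0.0805, -0.0023], 'wrist_force': [-2.2132, 1.2957, 6.9234], 'torque': [0.1434, 0.3143, -0.0317], 'finger_gap': 0.2813, 'grasp_force': 10.0116, 'joint_positions': [-0.403, -0.0783, 1.8167, 0.0006, 1.4018, 1.219]}
[[0.999, -0.051, 0.001], [-0.051, -0.999, -0.0], [0.001, -0.0, -1.0]]
cap 1252 [[0.5283, -0.2072, 0.1392], [0.5341, -0.1969, 0.1463], [0.5394, -0.1862, 0.1477]]
```

View pics/p8.png

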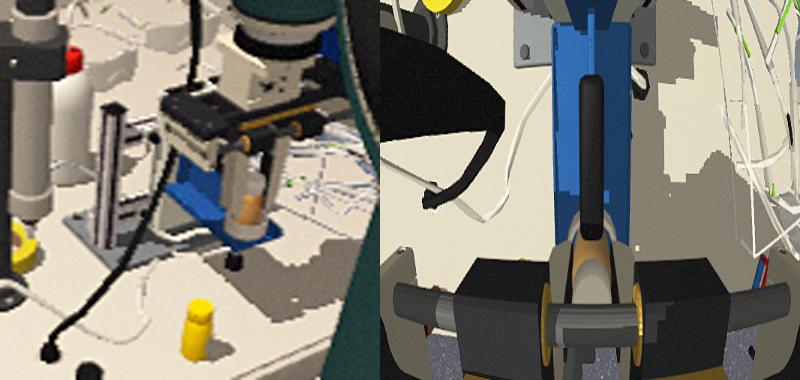

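The vial is down in the cup with about 7 N of floor contact. I'll relieve the pressure and open.

>>> {"name": "move_arm", "arguments": {
  "deltas": [
    [[0, 0, -0.5, 0, 0, 0], [0, 0, -0.5, 0, 0, 0], [0, 0, -0.5, 0, 0, 0]]
  ]
}}

```text
t: 20.45
eef_pos: [0.5274, -0.1969, 0.1099]
eef_rot: [-3.14, 0.081, -0.002]
wrist_force: [-1.2, -0.1, 3.8]
finger_gap: 0.282
grasp_force: 10.0
```

>>> {"name": "move_arm", "arguments": {
  "deltas": [
    [[0, 0, 0, 0, 0, 0], [0, 0, 0, 0, 0, 0], [0, 0, 0, 0, 0, 0], [0, 0, 0, 0, 0, 0], [0, 0, 0, 0, 0, 0]]
  ],
  "grip": 50
}}

```text
t: 20.95
eef_pos: [0.5273, -0.1969, 0.1097]
eef_rot: [-3.14, 0.081, -0.001]
wrist_force: [0.3, -0.2, -0.1]
finger_gap: 0.536
grasp_force: 0.0
```

>>> {"name": "move_arm", "arguments": {
  "deltas": [
    [[0, 0, -10, 0, 0, 0], [0, 0, -30, 0, 0, 0], [0, 0, -60, 0, 0, 0], [0, 0, -90, 0, 0, 0], [-50, 0, -90, 0, 0, 0], [-100, 0, -90, 0, 0, 0], [-140, 0, -90, 0, 0, 0], [-140, 0, -90, 0, 0, 0], [-140, 0, -90, 0, 0, 0]]
  ]
}}

```text
t: 21.85
eef_pos: [0.3874, -0.1899, 0.2009]
eef_rot: [3.14, -0.082, 0.005]
wrist_force: [1.3, -0.3, 0.6]
finger_gap: 0.532
grasp_force: 0.0
```

Run:
```python
from h import *
st(); w=cap('wrist');c=cap('scene'); s=c['image'][110:250,290:430]
cv2.imwrite('pics/p9.png',np.hstack([cv2.resize(s,(380,380),interpolation=2),cv2.resize(w['image'][0:280],None,fx=.75,fy=1.357)[:380]]))
W=wpts(w);h=cv2.cvtColor(w['image'],cv2.COLOR_BGR2HSV)
m=(np.hypot(W[...,0]-.527,W[...,1]+.1965)<.018)&(W[...,2]>.143)&(W[...,2]<.16);print('cap top',m.sum(),np.percentile(W[m],[2,50,98],axis=0).round(4).tolist())
g=(h[...,2]<70)&(W[...,2]>.155)&(W[...,2]<.17)&(np.abs(W[...,1]+.198)<.01)&(W[...,0]>.54)&(W[...,0]<.61);print('grip top',np.median(W[g],0))
```

```text
{'t': 21.85, 'eef_pos': [0.3874, -0.1899, 0.2009], 'eef_rot': [3.1397, -0.0819, 0.005], 'wrist_force': [1.3466, -0.2655, 0.5659], 'torque': [0.0494, -0.0038, -0.0416], 'finger_gap': 0.5322, 'grasp_force': 0.0, 'joint_positions': [-0.5155, -0.4352, 1.9575, 0.0007, 1.6162, 1.1075]}
[[0.999, -0.052, 0.003], [-0.052, -0.999, -0.001], [0.003, 0.001, -1.0]]
cap top 897 [[0.5146, -0.2067, 0.1445], [0.5249, -0.196, 0.1468], [0.5361, -0.1853, 0.1484]]
grip top [nan nan nan]
  return _methods._mean(a, axis=axis, dtype=dtype,
  ret = um.true_divide(
```

View pics/p9.png

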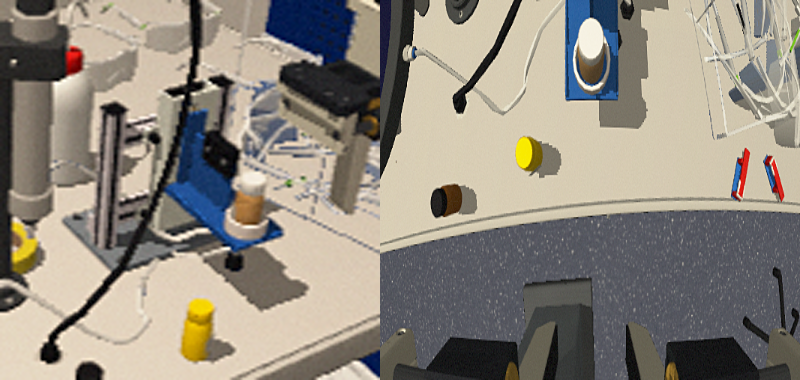

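The vial stands upright in the hung bracket, the hand is well clear, and the amber and yellow vials haven't moved. Handing in.

```bash
python3 -c "
from h import *
print(bot.hand_in())"
```

```text
the job is handed in; nothing more can be done
None
```

I hung the bracket fully home on the stand, and the lock held against an upward tug of about 8 N. The white-capped vial stands upright on the cup floor, nothing else was deliberately touched, and I handed the job in at about 22 s.

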